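Set the marker pin and show it to the camera in the mirror

ROBOT

A 7-joint arm with a two-finger parallel gripper is mounted at the origin on the work surface; the furniture and walls round the work are solid. World frame = base frame: x ahead of the robot, y to its left, z up, the work surface at z = 0. Lengths are in m, angles in rad, forces in N, time in s.
With the tool pointing down it reaches from about 0.425 to 0.875 m from the base axis. Payload 4.7 kg.
Tool frame: the origin (TCP) lies midway between the tips of the shut fingers; the grasp point (between the pads) lies 19 mm behind it (ctrl.grip_depth is the distance from the TCP to the grasp point, in m); z points along the fingers, y is the direction in which the jaws open and shut (so a half turn about z gives the same grasp; the last joint's range is limited). The gripper opens to 87 mm and grips with 3 to 60 N. Pads are 19 mm wide; open, the fingers measure 117 mm over their backs; the gripper's body (75 mm by 190 mm) begins 51 mm behind the grasp point.
Start: joints at [1.325, 0.321, -0.07, 1.45, 0.023, 1.371, -0.057], TCP at [0.167, -0.628, 0.196] pointing down, gripper open.
Joint ranges: [-2.86, 2.86], [-0.3, 2.09], [-1.38, 1.24], [0.06, 2.45], [-1.56, 4.7], [0.09, 2.05], [-2.69, 2.69]. Speed limits (rad/s): [2.57, 2.57, 3.14, 3.14, 3.14, 3.14, 3.14].

INTERFACE

Orientations are given as a rotation vector (axis times angle).
In Python, from bench import ctrl gives the robot as it stands. The module is installed in compiled form; this text tells all that it offers.
- The arm moves only by the shell command python3 -m inch 'ROWS' [FORCE]. ROWS is JSON, a list of rows, each a list of 5 numbers: the opening, from -1 (shut) to 1 (fully open), so that 0 is half open, then the shift along the tool's x, y, z in mm, then the turn about the tool's z in rad. In form: [[fingers, tx, ty, tz, twist], ...]. A call has 1 to 5 rows; each row shifts and turns the pose as measured when the row begins, along the tool's axes as they then stand; what a row does not reach is not made up. A row lasts 1/8 s, in which the tool goes at most 62.5 mm and 10.7 degrees, less where a joint would pass 70% of its speed; a pose out of reach is approached as far as the arm can. A call is refused whole if a number of a shift passes 62.5 or a number of a turn 0.188, either way. A call with a gripper value outside its range is refused whole. The fingers move at their own pace and stop on an object; FORCE is the grip in N (left out, the last holds). Time passes only in rows, so rows that do not move let the fingers close. It gives the time, the measured TCP pose, the force and the opening at its end, in the units of the state.
- ctrl.get_state(): the state, without advancing time (a new reading comes with each control period).
- ctrl.get_image(name): name is "side" or "top"; returns a dict with "color" (420x560x3 uint8, red, green, blue), "range_z" (420x560 float32, m along the optical axis (not along the pixel's ray), 0 where there is no reading), "K" (3x3 intrinsics, pixels), "R" (3x3) and "t" (3): a world point X has camera coordinates R X + t. Camera axes: x right, y down, z forward; pixel columns grow to the right and rows downward; lengths in m; the calibration is good to about 2 mm. A picture is of the moment at which its call begins.
- ctrl.close_job(): hands the job in, once; it reports no verdict.
The state is a dict: "time": time; "joint_positions": joint angles; "qd": joint speeds; "joint_torque": joint torques, N m; "position": TCP position; "tool_rot": TCP orientation; "ft_force": force on the tool from outside, world axes, zero at the start; "torque": the same for the moment, N m; "grip_width": opening from 0.0 (shut) to 1.0 (fully open).
Only numpy, scipy, OpenCV 4.12 (cv2) and the standard library are available. Lean on these libraries where they do the work, as an engineer would, in place of code of your own. Each camera call takes 0.05 s, during which the arm holds its last target. There are 200 camera calls.

TASK

Take the ball-headed pin out of the storage rack and stand it fully down in the bored socket block, then let go of it. Next grip the bar on top of the sprung mirror on the viewing stand and turn it until the stand's camera, looking into the mirror, has the pin's ball in the middle of its view, and finish while still gripping the bar and holding the mirror steady at that angle (it springs back if let go). Leave the flat-headed pin standing in the rack and do not disturb the step gauge or the star knob.

Things in the scene. Friction and masses are not known exactly. Their poses are not given: they have to be found in the camera images.
- stand: Viewing stand, fixed: aluminium base plate 190x66x12 mm, a mirror on a post at one end, a black camera (46x40x38 mm, top 114 mm up) on a post at the other. Origin: on the mirror's upright turning axis, at table height. x axis points from the camera to the mirror, z up. The lens axis runs level along x through the mirror's axis, 95 mm above the table.
- lens (a point): Front of the camera's lens, 88 mm from the mirror axis on the stand's -x side, 95 mm above the table. The camera looks along the stand's +x at the middle of the mirror.
- mirror (a joint): Turn of the mirror (rad, 0 to 1.3, positive anticlockwise from above) about the stand's upright axis. At 0 it faces the camera squarely; a light spring (0.06 N m per rad, 0.009 N m at 0) returns it there. Face 54x52 mm, on the axis, centred 95 mm above the table. Turned by t, it lets the camera see what lies in the direction 2t anticlockwise from the direction mirror-to-camera.
- mirror_bar (a point): Middle of the black grip bar on top of the mirror, on the turning axis, 146 mm above the table. Bar 10 mm thick (along the mirror's normal), 40 mm long (along its face), 128 to 162 mm above the table; the mirror frame's top is at 124 mm. Turns with the mirror; x axis runs across the thickness, at mirror 0 along the stand's x. Pinch across the thickness from above and turn.
- view (a point): The camera's line of sight after the mirror, shown by a slim steel pointer below the mirror (tip 54 mm from the axis, 33 mm above the table), geared to turn twice as far as the mirror. Origin on the turning axis, 95 mm above the table; x axis points where the camera looks after reflection (at mirror 0 back at the camera), z up. The ball must lie within 22 mm sideways of it.
- socket: Socket block, fixed: plain steel block 56x56x40 mm, with one upright blind bore of 14.5 mm diameter (mouth chamfered 3 mm) in its middle, 30 mm deep (bore floor 10 mm above the table, block top 40 mm). Origin: under the middle of the bore, at table height.
- rack: Storage rack, fixed: block 46x104x40 mm with two upright bores of 14.5 mm, 28 mm deep (floor 12 mm above the table), at y = +26 and -26 mm along its own y axis. Origin: middle of its underside. A pin stands in each bore; which is which varies.
- ball_pin: Ball-headed marker pin, steel, 97.5 mm tall: shaft 12 mm in diameter with chamfered foot, topped by a ball of 19 mm diameter centred 88 mm above the foot. About 0.07 kg. Origin: middle of its foot's underside; z runs up the shaft. It starts upright in the rack. The shaft is free to grip from 28 mm (rack top; 30 mm in the socket) to 79 mm above the foot.
- ball (a point): Centre of the ball on the ball-headed pin, 88 mm above the pin's foot; 98 mm above the table once seated in the socket.
- flat_pin: The other pin, same steel shaft, but with a flat disc head 21 mm in diameter and 9 mm thick, 87 mm tall in all. Origin: middle of its foot. Stays in the rack.
- gauge_block: Stepped white gauge, 26x68x24 mm, a bystander. Origin: middle of its underside.
- star_knob: Black star knob standing on its head, threaded stud up, 36x35x38 mm, a bystander. Origin: middle of its underside.
Things that resemble listed ones, but are neither listed nor needed, are in the scene too. Leave any black, brown or green look-alike of the ball_pin alone.

How it is judged:
On the way, in this order (a step that is already met when the one before it is completed fails the run):
1. the ball-headed pin stands fully down in the socket bore and is let go (horizontal distance between ball_pin and socket below 0.004 m and z of ball_pin in the frame of socket between 0.005 and 0.014 m and angle between ball_pin's own z axis and vertical below 0.12 rad and contact force between ball_pin and the fingers below 0.2 N), for 0.2 s.
2. the gripped mirror shows the ball to the camera (y of ball in the frame of view between -0.022 and 0.022 m and x of ball in the frame of view above 0.1 m and contact force between the fingers and mirror above 1 N), for 0.3 s.
At the end, for the whole second after the job is handed in: Ball pin fully down in the socket (4 mm of centre and floor, 0.12 rad of upright), not touched by the fingers; fingers grip the mirror (over 1 N), still (0.1 rad/s), the ball within 22 mm sideways of the reflected line of sight; flat pin upright in the rack (all of step 1 and all of step 2 and distance between flat_pin and rack below 0.035 m and angle between flat_pin's own z axis and vertical below 0.15 rad and velocity of joint mirror between -0.1 and 0.1 rad/s); the arm keeps its last pose, push and grip.
It fails at once if the step gauge was moved more than 25 mm (distance of gauge_block from where it was at the start of the episode above 0.025 m).
It fails at once if the star knob was moved more than 25 mm (distance of star_knob from where it was at the start of the episode above 0.025 m).
It fails at once if the flat-headed pin was pulled from the rack (distance of flat_pin from where it was at the start of the episode above 0.02 m).
It also fails if it takes over 51 s, if anything falls off the work surface, if the arm or the gripper's body presses on something with over 40 N, if the wrist force passes 120 N, or if a joint passes its speed limit or range.

## Working session

There is one attempt and no reset: what is moved stays moved. The work goes in short steps, Python scripts to look and compute and a shell command to move; the robot and the scene stay as the last step left them, time stands still between calls to the robot, and variables do not carry over. Pictures are saved under pics/ and viewed, about 8 in all and at most 12, crops included, and the job is handed in when it is done.

```bash
mkdir -p pics
cat > h.py <<'E'
import numpy as np,cv2
from bench import ctrl
def grab(n,tag):
    d=ctrl.get_image(n); cv2.imwrite(f'pics/{tag}.png',d['color'][:,:,::-1]); np.savez(f'{tag}.npz',**d); return d
def pts(d):
    z=d['range_z'];v,u=np.indices(z.shape);K=d['K']
    c=np.stack([(u-K[0,2])/K[0,0]*z,(v-K[1,2])/K[1,1]*z,z],-1)
    return (c-d['t'])@d['R']
def proj(d,X):
    c=d['R']@np.array(X)+d['t'];p=d['K']@c;return p[:2]/p[2]
E
python3 - <<'E'
from h import *
for n in('top','side'):
    d=grab(n,n+'0');P=pts(d);print(n,d['K'][0,0],-d['R'].T@d['t'],np.round(d['R'],2).tolist())
s=ctrl.get_state();print({k:np.round(v,3) for k,v in s.items()},ctrl.grip_depth)
a=cv2.imread('pics/top0.png');b=cv2.imread('pics/side0.png')
E
```

```text
top 392.2973316868504 [ 0.39243275 -0.20362742  0.99059196] [[0.0, -1.0, -0.01], [-0.98, -0.0, -0.2], [0.2, 0.01, -0.98]]
side 413.57554016246297 [0.44056889 0.45393086 0.71236269] [[-0.98, -0.22, -0.01], [-0.14, 0.66, -0.74], [0.17, -0.72, -0.68]]
{'time': np.float64(0.1), 'joint_positions': array([ 1.325,  0.322, -0.07 ,  1.452,  0.023,  1.371, -0.057]), 'qd': array([ 0.001, -0.002, -0.001, -0.002,  0.   ,  0.   ,  0.002]), 'joint_torque': array([ 0.0000e+00, -4.9257e+01, -4.0600e-01, -3.1340e+01, -6.4000e-02,
        4.0000e-02,  0.0000e+00]), 'position': array([ 0.167, -0.628,  0.195]), 'tool_rot': array([-3.113, -0.407,  0.   ]), 'ft_force': array([-0.319, -0.647, -0.232]), 'torque': array([0.027, 0.008, 0.026]), 'grip_width': np.float64(1.0)} 0.0187
```

View pics/top0.png

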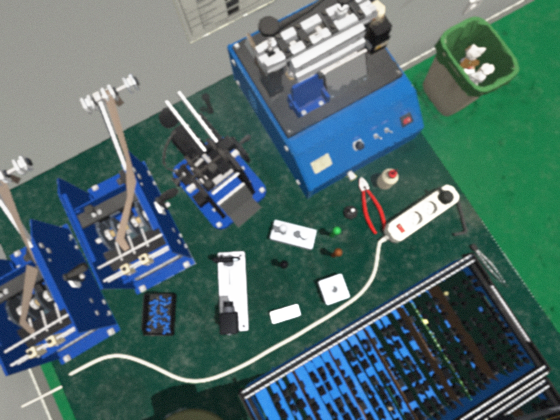

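View pics/side0.png

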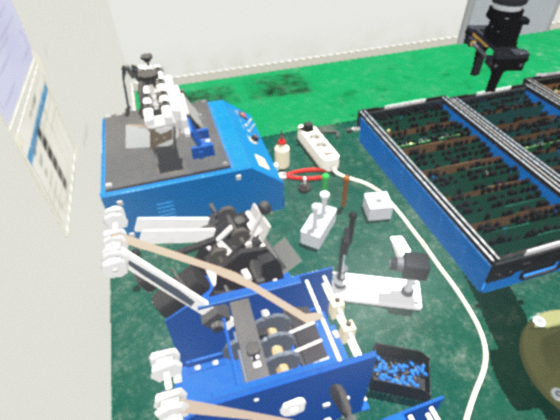

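The top view shows:
- Rack at (293,234), with pin heads near (284,229) and (301,236).
- Green, brown and black look-alikes at (337,230), (338,253) and (284,264).
- Star knob near (350,212).
- Socket at (334,289), gauge at (285,314).
- Stand at (233,290), with its camera at (228,318) and mirror at (230,258).

Candidates for the ball pin are the two rack pins plus the three coloured ones. A close crop should settle it.

Run:
```python
from h import *
a=cv2.imread('pics/top0.png')[200:345,200:365];b=cv2.imread('pics/side0.png')[165:315,290:440]
cv2.imwrite('pics/crop0.png',np.hstack([cv2.resize(a,(400,352),interpolation=2),cv2.resize(b,(352,352),interpolation=2)]))
d=dict(np.load('top0.npz'));P=pts(d);C=d['color'].astype(int)
def rep(name,m):
    n,l,s,c=cv2.connectedComponentsWithStats(m.astype('uint8'))
    for i in range(1,n):
        if s[i,4]>6:
            q=P[l==i];(cx,cy),(w,h),an=cv2.minAreaRect(np.float32(q[:,:2]))
            print(name,np.round(c[i]),s[i,4],'mean',np.round(q.mean(0),3),'rect',np.round([cx,cy,w,h],3),round(an,1))
z=P[:,:,2];w=np.zeros(z.shape,bool);w[195:345,190:370]=1
rep('blk40',w&(abs(z-.04)<.006))
rep('z12',w&(abs(z-.012)<.005)&(C.min(2)>120))
rep('z24',w&(abs(z-.022)<.006)&(C.min(2)>110))
rep('hi',w&(z>.07))
rep('vhi',w&(z>.135))
```

```text
blk40 [247. 214.] 242 mean [ 0.566 -0.119  0.04 ] rect [ 0.566 -0.119  0.026  0.075] 41.8
blk40 [353. 210.] 9 mean [ 0.577 -0.381  0.036] rect [ 0.578 -0.381  0.005  0.007] 44.7
blk40 [222. 214.] 7 mean [ 0.566 -0.058  0.041] rect [ 0.566 -0.058  0.002  0.01 ] 40.9
blk40 [293. 234.] 660 mean [ 0.516 -0.233  0.038] rect [ 0.517 -0.233  0.104  0.046] 75.9
blk40 [233. 265.] 23 mean [ 0.44  -0.087  0.036] rect [ 0.439 -0.087  0.008  0.022] 42.7
blk40 [334. 289.] 541 mean [ 0.386 -0.33   0.038] rect [ 0.386 -0.33   0.056  0.056] 19.1
z12 [221. 199.] 14 mean [ 0.61  -0.05   0.011] rect [ 0.61  -0.05   0.004  0.033] 47.2
z12 [217. 225.] 9 mean [ 0.543 -0.042  0.013] rect [ 0.542 -0.042  0.015  0.006] 24.6
z12 [220. 223.] 9 mean [ 0.546 -0.051  0.015] rect [ 0.546 -0.05   0.009  0.004] 13.5
z12 [234. 287.] 1333 mean [ 0.389 -0.09   0.01 ] rect [ 0.381 -0.085  0.189  0.066] 4.0
z12 [333. 289.] 18 mean [ 0.386 -0.332  0.009] rect [ 0.386 -0.332  0.009  0.013] 61.0
z12 [290. 312.] 137 mean [ 0.331 -0.225  0.012] rect [ 0.331 -0.228  0.026  0.038] 14.7
z12 [329. 316.] 12 mean [ 0.322 -0.32   0.0
[... 728 characters left out ...]
16] 43.5
hi [226. 259.] 150 mean [ 0.447 -0.088  0.163] rect [ 0.433 -0.131  0.163  0.029] 70.6
hi [284. 264.] 55 mean [ 0.441 -0.21   0.092] rect [ 0.442 -0.21   0.018  0.016] 44.8
hi [229. 319.] 575 mean [ 0.322 -0.092  0.115] rect [ 0.338 -0.139  0.073  0.152] 14.7
hi [348. 331.] 475 mean [ 0.296 -0.349  0.103] rect [ 0.29  -0.348  0.027  0.127] 29.9
hi [367. 332.] 8 mean [ 0.293 -0.396  0.08 ] rect [ 0.293 -0.396  0.017  0.002] 35.8
hi [364. 341.] 42 mean [ 0.275 -0.386  0.09 ] rect [ 0.277 -0.386  0.02   0.012] 31.3
vhi [206. 196.] 13 mean [ 0.589 -0.036  0.14 ] rect [ 0.588 -0.035  0.005  0.011] 3.5
vhi [223. 259.] 109 mean [ 0.445 -0.084  0.181] rect [ 0.428 -0.135  0.154  0.022] 70.6
```

View pics/crop0.png

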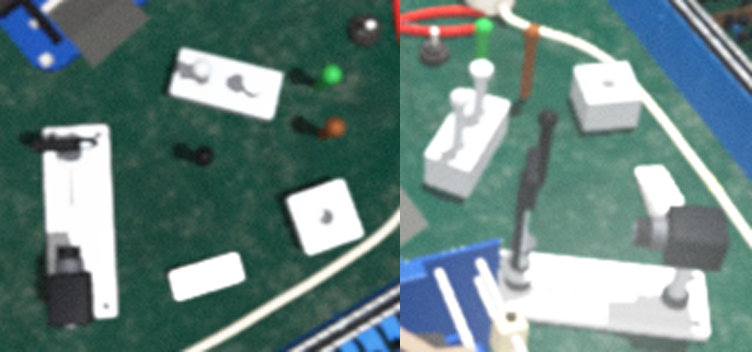

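The rack head at (283,228), top z ≈ 0.104+, is the taller one and is ball-shaped in the crop: that is the ball pin. The head at (305,233) is a disc. The green, brown and black ones stand loose. Next I'll measure the stand and check clearances.

```bash
cat >> h.py <<'E'
from scipy.spatial.transform import Rotation as Ro
def to(x,y,z,jaw=None):
    """remaining shift in tool mm and twist; jaw = world angle (deg) of tool y"""
    s=ctrl.get_state();R=Ro.from_rotvec(s['tool_rot']).as_matrix()
    d=R.T@(np.array([x,y,z])-s['position'])*1000
    a=np.degrees(np.arctan2(R[1,1],R[0,1]))
    tw=None if jaw is None else round(float(np.radians(-((jaw-a+90)%180-90))),3)
    print('t',round(float(s['time']),2),'pos',np.round(s['position'],4),'jaw',round(float(a),1),'tilt',np.round(R[:2,2],3),'shift',np.round(d,1),'twist',tw,'F',np.round(s['ft_force'],1),'g',round(float(s['grip_width']),3))
E
python3 - <<'E'
from h import *
for n in('top','side'):
    d=dict(np.load(n+'0.npz'));P=pts(d);C=d['color'].astype(int);z=P[...,2]
    near=lambda x,y,r:np.hypot(P[...,0]-x,P[...,1]-y)<r
    def rect(m,nm):
        q=P[m];print(n,nm,len(q),np.round(np.median(q,0),4) if len(q) else '', [np.round(v,4) for v in cv2.minAreaRect(np.float32(q[:,:2]))] if len(q)>4 else '')
    rect(near(.455,-.088,.05)&(z>.15)&(z<.17),'bartop')
    rect(near(.455,-.088,.05)&(z>.1)&(z<.17),'mirror')
    rect(near(.34,-.09,.06)&(z>.107)&(z<.12),'camtop')
    rect(near(.38,-.085,.13)&(abs(z-.012)<.004)&(C.min(2)>120),'plate')
    rect(near(.523,-.208,.02)&(z>.09),'ball')
    rect(near(.511,-.258,.02)&(z>.09),'flat')
    for nm,x,y,j in(('rack',.523,-.208,-14),('mir',.455,-.088,4),('mir2',.455,-.088,39),('sock',.386,-.33,-40)):
        u=np.array([np.cos(np.radians(j)),np.sin(np.radians(j))]);D=P[...,:2]-[x,y]
        a=D@u;b=D@np.array([-u[1],u[0]])
        m=(abs(a)<.105)&(abs(b)<.05)&(z>.05)&(d['range_z']>0)
        q=np.c_[a[m],b[m],z[m]];k=np.histogram(q[:,0],bins=np.arange(-.105,.11,.03))[0]
        print(nm,'zmax per 3cm along jaw',[round(float(q[(q[:,0]>=lo)&(q[:,0]<lo+.03),2].max(initial=0)),3) for lo in np.arange(-.105,.1,.03)])
E
```

```text
top bartop 97 [ 0.4474 -0.0818  0.1599] [array([ 0.4475, -0.0803]), array([0.0098, 0.04  ]), np.float64(3.733)]
top mirror 140 [ 0.4474 -0.085   0.1589] [array([ 0.4486, -0.0812]), array([0.0127, 0.0583]), np.float64(5.4461)]
top camtop 414 [ 0.3152 -0.0901  0.112 ] [array([ 0.325 , -0.0889]), array([0.0689, 0.0402]), np.float64(4.6601)]
top plate 1244 [ 0.3892 -0.0942  0.0105] [array([ 0.3844, -0.0904]), array([0.2218, 0.1341]), np.float64(33.5383)]
top ball 55 [ 0.5228 -0.2084  0.1049] [array([ 0.5229, -0.2083]), array([0.0173, 0.017 ]), np.float64(60.7857)]
top flat 67 [ 0.5112 -0.2588  0.0975] [array([ 0.5104, -0.2588]), array([0.0185, 0.0202]), np.float64(88.8059)]
rack zmax per 3cm along jaw [0.098, 0.094, 0.0, 0.109, 0.0, 0.0, 0.119]
mir zmax per 3cm along jaw [0.107, 0.0, 0.064, 0.163, 0.0, 0.0, 0.0]
mir2 zmax per 3cm along jaw [0.0, 0.0, 0.157, 0.163, 0.123, 0.0, 0.0]
sock zmax per 3cm along jaw [0.11, 0.0, 0.0, 0.0, 0.0, 0.096, 0.0]
side bartop 113 [ 0.4488 -0.0726  0.1606] [array([ 0.4488, -0.0761]), array([0.01  , 0.0407]), np.float64(3.8498)]
side mirror 263 [ 0.4504 -0.0604  0.143 ] [array([ 0.4503, -0.0765]), array([0.013 , 0.0614]), np.float64(4.0738)]
side camtop 471 [ 0.3161 -0.0826  0.1129] [array([ 0.3258, -0.0836]), array([0.0691, 0.0416]), np.float64(8.6554)]
side plate 1909 [ 0.3698 -0.0745  0.0113] [array([ 0.3799, -0.1265]), array([0.1787, 0.1575]), np.float64(4.2806)]
side ball 64 [ 0.5241 -0.1999  0.1043] [array([ 0.5244, -0.2029]), array([0.0176, 0.0154]), np.float64(51.9664)]
side flat 64 [ 0.5119 -0.2522  0.0973] [array([ 0.512 , -0.2542]), array([0.0205, 0.0182]), np.float64(78.3939)]
rack zmax per 3cm along jaw [0.098, 0.096, 0.0, 0.11, 0.0, 0.0, 0.115]
mir zmax per 3cm along jaw [0.109, 0.0, 0.066, 0.164, 0.0, 0.0, 0.0]
mir2 zmax per 3cm along jaw [0.0, 0.0, 0.0, 0.164, 0.16, 0.0, 0.0]
sock zmax per 3cm along jaw [0.108, 0.0, 0.0, 0.0, 0.0, 0.093, 0.0]
```

```bash
python3 -m inch '[[1,0,0,-40,-0.17],[1,0,0,0,-0.18],[1,0,0,0,-0.18],[1,0,0,0,-0.18],[1,0,0,0,-0.18]]'; python3 -c "
from h import *
to(.523,-.208,.2,-14)"
```

```text
time: 0.72
position: [0.1664, -0.6261, 0.2331]
tool_rot: [-2.605, -1.742, -0.003]
ft_force: [0.2, 0.0, -0.5]
grip_width: 0.998
t 0.72 pos [ 0.1664 -0.6261  0.2331] jaw -22.5 tilt [-0.002  0.008] shift [522.4 169.9  35.4] twist -0.148 F [ 0.2  0.  -0.5] g 0.998
```

Run:
```python
from h import *
for n in('top','side'):
    d=dict(np.load(n+'0.npz'));P=pts(d);z=P[...,2]
    for nm,x,y,r in(('sock',.386,-.33,.05),('rack',.517,-.233,.06)):
        m=(np.hypot(P[...,0]-x,P[...,1]-y)<r)&(abs(z-.039)<.004);print(n,nm,[np.round(v,4) for v in cv2.minAreaRect(np.float32(P[m][:,:2]))])
    for j in range(-60,50,10):
        u=np.array([np.cos(np.radians(j)),np.sin(np.radians(j))]);D=P[...,:2]-[.523,-.208]
        a=D@u;b=D@np.array([-u[1],u[0]])
        m=(abs(a)<.105)&(abs(b)<.045)&(np.hypot(a,b)>.02);print(j,round(float(z[m].max()),3),end='; ')
    print()
```

```text
top sock [array([ 0.3861, -0.33  ]), array([0.0558, 0.0564]), np.float64(19.1477)]
top rack [array([ 0.517 , -0.2335]), array([0.104 , 0.0462]), np.float64(75.9409)]
-60 0.111; -50 0.123; -40 0.1; -30 0.1; -20 0.111; -10 0.119; 0 0.1; 10 0.1; 20 0.101; 30 0.101; 40 0.101; 
side sock [array([ 0.3876, -0.3262]), array([0.0572, 0.0592]), np.float64(18.409)]
side rack [array([ 0.5186, -0.2297]), array([0.1076, 0.0469]), np.float64(75.7903)]
-60 0.101; -50 0.121; -40 0.114; -30 0.112; -20 0.114; -10 0.12; 0 0.115; 10 0.1; 20 0.101; 30 0.101; 40 0.101;
```

```bash
python3 -m inch '[[1,60,15,0,0],[1,60,20,0,0],[1,60,20,0,0],[1,60,20,0,0],[1,60,20,0,0]]'; python3 -c "
from h import *
to(.523,-.208,.2,-14)"
```

```text
time: 1.35
position: [0.3641, -0.3876, 0.2304]
tool_rot: [-2.611, -1.726, -0.001]
ft_force: [-0.1, -0.5, 1.1]
grip_width: 0.997
t 1.35 pos [ 0.3641 -0.3876  0.2304] jaw -23.1 tilt [-0.006  0.011] shift [227.3  76.1  31.3] twist -0.158 F [-0.1 -0.5  1.1] g 0.997
```

```bash
python3 -m inch '[[0.3,0,0,0,-0.16],[0.3,0,0,0,-0.16],[0.3,0,0,0,-0.16],[0.3,0,0,0,-0.16]]'; python3 -c "
from h import *
to(.5237,-.207,.16,12)"
```

```text
time: 1.85
position: [0.369, -0.38, 0.2293]
tool_rot: [-1.893, -2.491, -0.01]
ft_force: [0.4, -0.0, -0.2]
grip_width: 0.679
t 1.85 pos [ 0.369  -0.38    0.2293] jaw 15.5 tilt [-0.007  0.013] shift [124.2 195.6  70.6] twist 0.062 F [ 0.4 -0.  -0.2] g 0.679
```

```bash
python3 -m inch '[[0.3,31,48,0,0],[0.3,31,48,0,0],[0.3,31,48,20,0],[0.3,31,48,20,0],[0.3,0,0,0,0]]'; python3 -c "
from h import *
to(.5237,-.207,.16,12)"
```

```text
time: 2.48
position: [0.5231, -0.2047, 0.1875]
tool_rot: [-1.896, -2.486, -0.011]
ft_force: [-0.7, 0.5, 0.6]
grip_width: 0.654
t 2.48 pos [ 0.5231 -0.2047  0.1875] jaw 15.4 tilt [-0.008  0.015] shift [-2.8  0.1 27.5] twist 0.059 F [-0.7  0.5  0.6] g 0.654
```

```bash
python3 -m inch '[[0.1,-3,0,40,0],[0.1,0,0,40,0],[0.1,0,0,30,0],[0.1,0,0,0,0]]'; python3 -c "
from h import *
to(.5237,-.207,.054,12);grab('top','top1');a=cv2.imread('pics/top1.png')[180:300,220:380];grab('side','side1');b=cv2.imread('pics/side1.png')[120:270,240:400]
cv2.imwrite('pics/crop1.png',np.hstack([cv2.resize(a,(400,300)),cv2.resize(b,(320,300))]))"
```

```text
time: 2.98
position: [0.5215, -0.209, 0.0745]
tool_rot: [-1.897, -2.485, -0.007]
ft_force: [-0.4, -0.5, 0.7]
grip_width: 0.555
t 2.98 pos [ 0.5215 -0.209   0.0745] jaw 15.3 tilt [-0.009  0.013] shift [ 1.1  2.8 20.5] twist 0.057 F [-0.4 -0.5  0.7] g 0.555
```

View pics/crop1.png

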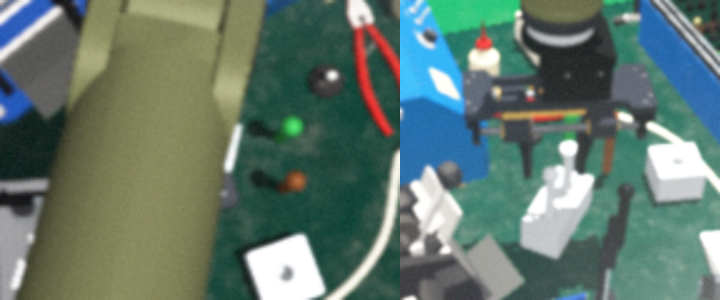

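The side crop shows the fingers around the rack pins. The ball is at (549,172) and the disc at (568,150) in crop pixels. I'll check the finger midpoint numerically.

Run:
```python
from h import *
d=dict(np.load('side1.npz'));P=pts(d)
print('px tcp',proj(d,[.5215,-.209,.0745]),'ball',proj(d,[.524,-.2065,.1]))
D=P[...,:2]-[.5215,-.209]
m=(np.hypot(D[...,0],D[...,1])<.09)&(P[...,2]>.06)&(P[...,2]<.125)
n,l,s,c=cv2.connectedComponentsWithStats(m.astype('uint8'))
for i in range(1,n):
    if s[i,4]>8: q=P[l==i];print(c[i].round(),s[i,4],np.round(np.median(q,0),4),np.round(q.min(0),3),np.round(q.max(0),3))
b=cv2.imread('pics/side1.png')[170:245,280:370];cv2.imwrite('pics/crop2.png',cv2.resize(b,(720,600),interpolation=2))
```

```text
px tcp [316.64328847 214.34476034] ball [315.80196043 206.51446387]
[326. 200.] 147 [ 0.5089 -0.2491  0.0981] [ 0.489 -0.267  0.06 ] [ 0.522 -0.205  0.125]
[303. 205.] 36 [ 0.5494 -0.192   0.1123] [ 0.545 -0.21   0.102] [ 0.558 -0.188  0.124]
[315. 211.] 112 [ 0.5239 -0.2001  0.0969] [ 0.516 -0.209  0.062] [ 0.534 -0.194  0.11 ]
[352. 218.] 95 [ 0.4426 -0.2025  0.0888] [ 0.434 -0.212  0.06 ] [ 0.451 -0.196  0.098]
```

View pics/crop2.png

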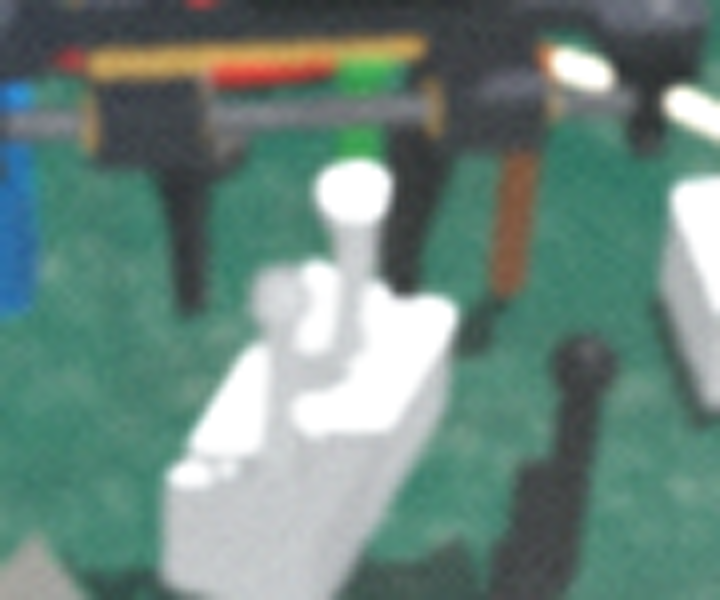

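The fingers straddle the ball pin: tips at about (304,208) and (330,206), midpoint column 317, pin at 315.8. I'll go down and close.

```bash
python3 -m inch '[[0.1,1,3,10,0],[0.1,0,0,10,0],[0.1,0,0,0,0],[-1,0,0,0,0],[-1,0,0,0,0]]' 30;python3 -m inch '[[-1,0,0,0,0],[-1,0,0,0,0],[-1,0,0,0,0]]' ; python3 -c "
from h import *
to(.5237,-.207,.054,12)
d=grab('side','side2');b=cv2.imread('pics/side2.png')[170:245,280:370];cv2.imwrite('pics/crop3.png',cv2.resize(b,(720,600),interpolation=2))"
```

```text
time: 3.7
position: [0.5292, -0.2091, 0.06]
tool_rot: [-1.906, -2.494, -0.01]
ft_force: [0.7, 0.6, 0.3]
grip_width: 0.408
time: 4.08
position: [0.5294, -0.2092, 0.0604]
tool_rot: [-1.906, -2.494, -0.01]
ft_force: [0.2, -0.3, 0.1]
grip_width: 0.19
t 4.08 pos [ 0.5294 -0.2092  0.0604] jaw 15.2 tilt [0.002 0.007] shift [ 3.6 -5.   6.4] twist 0.056 F [ 0.2 -0.3  0.1] g 0.19
```

View pics/crop3.png

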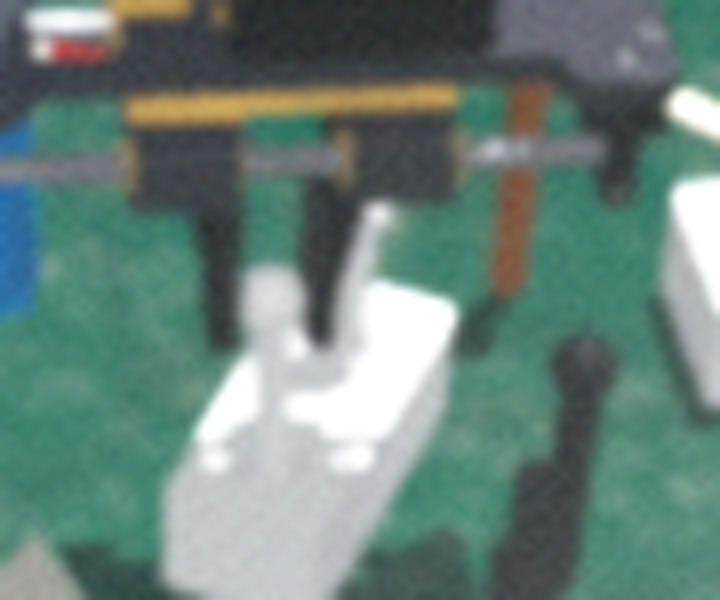

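```bash
python3 - <<'E'
from h import *
d=dict(np.load('side2.npz'));P=pts(d)
for nm,c0,c1,r in(('L',280+205//8,280+240//8,range(197,216,2)),('pin',312,316,range(204,228,2)),('R',280+305//8,280+335//8,range(197,216,2))):
    for v in r: print(nm,v,np.round(np.median(P[v,c0:c1+1],0),3))
print(proj(d,[.529,-.209,.06]))
E
python3 -m inch '[[-1,0,0,0,0],[-1,0,0,0,0],[-1,0,0,0,0]]'
```

```text
L 197 [ 0.539 -0.195  0.135]
L 199 [ 0.541 -0.194  0.129]
L 201 [ 0.541 -0.193  0.124]
L 203 [ 0.543 -0.194  0.118]
L 205 [ 0.541 -0.198  0.109]
L 207 [ 0.54  -0.195  0.106]
L 209 [ 0.54  -0.195  0.1  ]
L 211 [ 0.542 -0.196  0.093]
L 213 [ 0.542 -0.197  0.087]
L 215 [ 0.553 -0.28  -0.001]
pin 204 [ 0.528 -0.205  0.107]
pin 206 [ 0.527 -0.199  0.108]
pin 208 [ 0.527 -0.197  0.103]
pin 210 [ 0.526 -0.195  0.099]
pin 212 [ 0.526 -0.199  0.09 ]
pin 214 [ 0.526 -0.201  0.082]
pin 216 [ 0.526 -0.199  0.078]
pin 218 [ 0.526 -0.2    0.071]
pin 220 [ 0.525 -0.2    0.064]
pin 222 [ 0.525 -0.198  0.061]
pin 224 [ 0.525 -0.2    0.053]
pin 226 [ 0.525 -0.201  0.045]
R 197 [ 0.517 -0.202  0.133]
R 199 [ 0.516 -0.203  0.127]
R 201 [ 0.516 -0.203  0.121]
R 203 [ 0.516 -0.203  0.115]
R 205 [ 0.516 -0.202  0.111]
R 207 [ 0.515 -0.202  0.104]
R 209 [ 0.515 -0.203  0.098]
R 211 [ 0.515 -0.202  0.093]
R 213 [ 0.515 -0.202  0.087]
R 215 [ 0.519 -0.245  0.039]
[313.08539181 218.52420486]
time: 4.5
position: [0.5295, -0.2092, 0.0604]
tool_rot: [-1.906, -2.494, -0.01]
ft_force: [-0.1, 0.5, -0.2]
grip_width: 0.193
```

The width stuck at 0.193 means the tips are on the ball. In depth the tips end at z ≈ 0.085, although the TCP reads 0.060, so the fingers sit about 22 mm higher than the reading. I'll open, go lower and grip the shaft.

```bash
python3 -m inch '[[0,0,0,0,0],[0,0,0,0,0],[0,2,-3,0,0],[0,0,0,12,0],[0,0,0,12,0]]';python3 -m inch '[[0,0,0,0,0]]'; python3 -c "
from h import *
to(.5265,-.208,.036,15)
d=grab('side','side3');P=pts(d)
s=ctrl.get_state()['position']
D=P[...,:2]-s[:2];m=(np.hypot(D[...,0],D[...,1])<.05)&(P[...,2]>.045)&(P[...,2]<.11)
n,l,st,c=cv2.connectedComponentsWithStats(m.astype('uint8'))
for i in range(1,n):
    if st[i,4]>8: q=P[l==i];print(c[i].round(),st[i,4],np.round(np.median(q,0),4),np.round(q.min(0),3),np.round(q.max(0),3))
b=cv2.imread('pics/side3.png')[170:245,280:370];cv2.imwrite('pics/crop4.png',cv2.resize(b,(720,600),interpolation=2))"
```

```text
time: 5.12
position: [0.5264, -0.2082, 0.0358]
tool_rot: [-1.907, -2.495, -0.01]
ft_force: [0.7, 0.5, 0.1]
grip_width: 0.5
time: 5.25
position: [0.5252, -0.2077, 0.0342]
tool_rot: [-1.905, -2.493, -0.01]
ft_force: [-0.5, -0.5, -0.2]
grip_width: 0.499
t 5.25 pos [ 0.5252 -0.2077  0.0342] jaw 15.2 tilt [0.001 0.007] shift [-0.6  1.2 -1.8] twist 0.004 F [-0.5 -0.5 -0.2] g 0.499
[323. 195.] 28 [ 0.5135 -0.2493  0.0983] [ 0.505 -0.256  0.089] [ 0.522 -0.244  0.101]
[314. 214.] 143 [ 0.5271 -0.1999  0.0842] [ 0.52  -0.207  0.045] [ 0.536 -0.194  0.109]
[326. 211.] 149 [ 0.5012 -0.2055  0.0808] [ 0.489 -0.254  0.045] [ 0.518 -0.201  0.11 ]
[303. 214.] 88 [ 0.549  -0.1902  0.0871] [ 0.544 -0.196  0.059] [ 0.558 -0.185  0.11 ]
```

View pics/crop4.png

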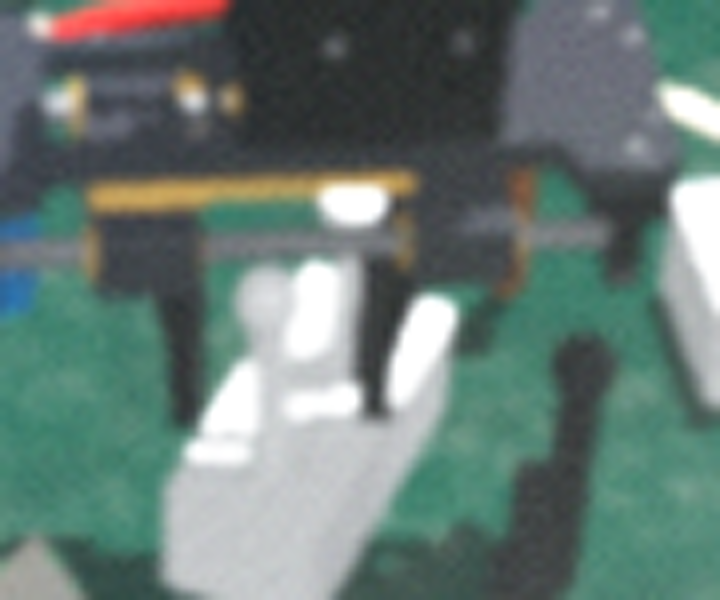

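The fingers are now beside the shaft, tips at about z 0.057. Closing.

```bash
python3 -m inch '[[-1,0,0,0,0],[-1,0,0,0,0],[-1,0,0,0,0],[-1,0,0,0,0],[-1,0,0,0,0]]' 40; python3 -m inch '[[-1,0,0,-10,0],[-1,0,0,-20,0],[-1,0,0,-40,0],[-1,0,0,-40,0],[-1,0,0,-30,0]]';python3 -c "
from h import *
to(.388,-.329,.17,15)
d=grab('side','side4')
cv2.imwrite('pics/crop5.png',cv2.resize(cv2.imread('pics/side4.png')[100:250,240:420],(720,600),interpolation=2))"
```

```text
time: 5.92
position: [0.5263, -0.208, 0.0354]
tool_rot: [-1.907, -2.495, -0.01]
ft_force: [-0.0, -0.0, -1.5]
grip_width: 0.186
time: 6.55
position: [0.5242, -0.208, 0.1792]
tool_rot: [-1.903, -2.492, -0.01]
ft_force: [0.2, 0.7, -1.2]
grip_width: 0.188
t 6.55 pos [ 0.5242 -0.208   0.1792] jaw 15.3 tilt [-0.001  0.008] shift [ -80.9 -163.3    8.3] twist 0.005 F [ 0.2  0.7 -1.2] g 0.188
```

View pics/crop5.png

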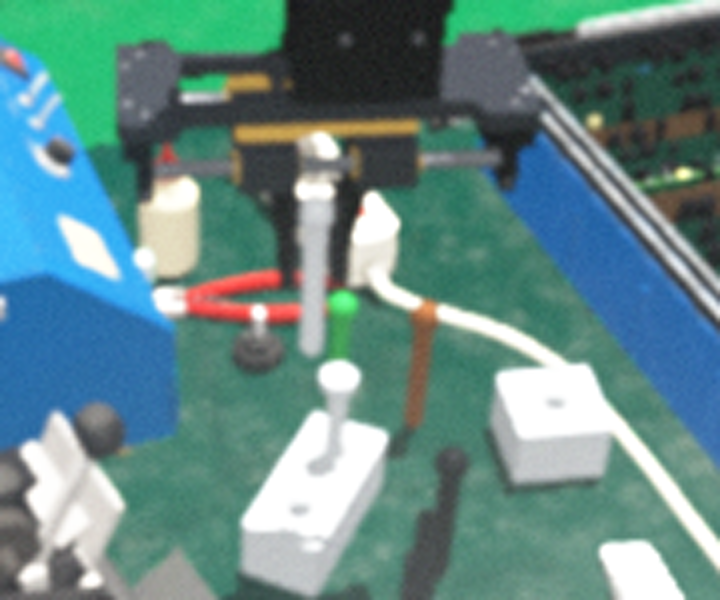

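The pin is held and the flat pin stays in the rack. I'll measure the pin's axis and foot relative to the tool.

Run:
```python
from h import *
d=dict(np.load('side4.npz'));P=pts(d);v0=-d['R'].T@d['t']
m=np.zeros(P.shape[:2],bool);m[146:190,312:326]=1
m&=(np.hypot(P[...,0]-.524,P[...,1]+.208)<.03)&(P[...,2]>.08)&(d['color'].min(2)>110)
rows=[]
for v in range(146,190):
    u=np.where(m[v])[0]
    if len(u)>2: rows.append(P[v,u].mean(0))
q=np.array(rows)
vd=(q.mean(0)-v0)[:2];vd/=np.hypot(*vd)
q[:,:2]+=vd*.006*.8
a=np.polyfit(q[:,2],q[:,0],1);b=np.polyfit(q[:,2],q[:,1],1)
print('foot z',q[:,2].min(),'slope',a[0],b[0]);print(np.round(q[::4],4))
zf=q[:,2].min();print('foot xy',np.polyval(a,zf),np.polyval(b,zf))
```

```text
foot z 0.15719395503029643 slope 0.01142929718851341 -0.005212454826530488
[[ 0.5257 -0.2131  0.2522]
 [ 0.5233 -0.2049  0.2488]
 [ 0.5245 -0.2024  0.241 ]
 [ 0.5247 -0.2053  0.2293]
 [ 0.523  -0.2054  0.2198]
 [ 0.5228 -0.2067  0.209 ]
 [ 0.5243 -0.2064  0.1989]
 [ 0.5238 -0.2058  0.1892]
 [ 0.5234 -0.2059  0.1788]
 [ 0.5229 -0.2062  0.168 ]
 [ 0.5235 -0.2061  0.1572]]
foot xy 0.5229548280396201 -0.20556459956406256
```

```bash
python3 - <<'E'
from h import *
d=dict(np.load('side3.npz'));P=pts(d)
u=np.array([np.cos(np.radians(15)),np.sin(np.radians(15))])
D=P[...,:2]-[.5255,-.208];a=D@u;b=D@np.array([-u[1],u[0]])
for lo in np.arange(-.12,.12,.02):
    m=(a>lo)&(a<lo+.02)&(abs(b)<.06)&(P[...,2]>.11)&(d['color'].max(2)<130);print(round(lo,2),m.sum(),np.round(np.percentile(P[m][:,2],[2,10]),3) if m.sum()>5 else '')
for n in('top','side'):
    d=dict(np.load(n+'0.npz'));P=pts(d);z=P[...,2]
    for j in range(-60,120,15):
        u=np.array([np.cos(np.radians(j)),np.sin(np.radians(j))]);D=P[...,:2]-[.388,-.329]
        A=D@u;B=D@np.array([-u[1],u[0]]);m=(abs(A)<.105)&(abs(B)<.045);print(j,round(float(z[m].max()),3),end='; ')
    print()
E
python3 -m inch '[[-1,-16,-33,0,0],[-1,-16,-33,0,0],[-1,-16,-33,0,0],[-1,-16,-33,0,0],[-1,-16,-31,0,0]]'
python3 -c "
from h import *
to(.3886,-.329,.08,15)"
```

```text
-0.12 0 
-0.1 174 [0.134 0.147]
-0.08 314 [0.137 0.146]
-0.06 399 [0.137 0.149]
-0.04 1316 [0.138 0.163]
-0.02 1810 [0.17  0.204]
0.0 1866 [0.166 0.197]
0.02 1618 [0.146 0.168]
0.04 535 [0.14  0.152]
0.06 240 [0.142 0.147]
0.08 165 [0.135 0.148]
0.1 0 
-60 0.044; -45 0.044; -30 0.112; -15 0.11; 0 0.112; 15 0.112; 30 0.111; 45 0.11; 60 0.11; 75 0.11; 90 0.109; 105 0.044; 
-60 0.042; -45 0.042; -30 0.108; -15 0.109; 0 0.109; 15 0.109; 30 0.109; 45 0.109; 60 0.109; 75 0.109; 90 0.109; 105 0.042; 
time: 7.22
position: [0.3911, -0.3294, 0.186]
tool_rot: [1.89, 2.499, 0.014]
ft_force: [0.5, -0.7, -1.1]
grip_width: 0.189
t 7.22 pos [ 0.3911 -0.3294  0.186 ] jaw 15.8 tilt [0.012 0.002] shift [  1.2  -3.6 106. ] twist 0.014 F [ 0.5 -0.7 -1.1] g 0.189
```

```bash
python3 -m inch '[[-1,1,-3,40,0],[-1,0,0,40,0],[-1,0,0,24,0],[-1,0,0,0,0]]'
python3 -c "
from h import *
to(.3886,-.329,.07,15)
d=grab('side','side5');P=pts(d)
cv2.imwrite('pics/crop6.png',cv2.resize(cv2.imread('pics/side5.png')[130:250,320:440],(600,600),interpolation=2))"
```

```text
time: 7.72
position: [0.3868, -0.3333, 0.0816]
tool_rot: [1.897, 2.489, 0.01]
ft_force: [0.2, -0.0, -0.4]
grip_width: 0.188
t 7.72 pos [ 0.3868 -0.3333  0.0816] jaw 15.4 tilt [ 0.014 -0.002] shift [ 3.8  2.8 11.6] twist 0.007 F [ 0.2 -0.  -0.4] g 0.188
```

View pics/crop6.png

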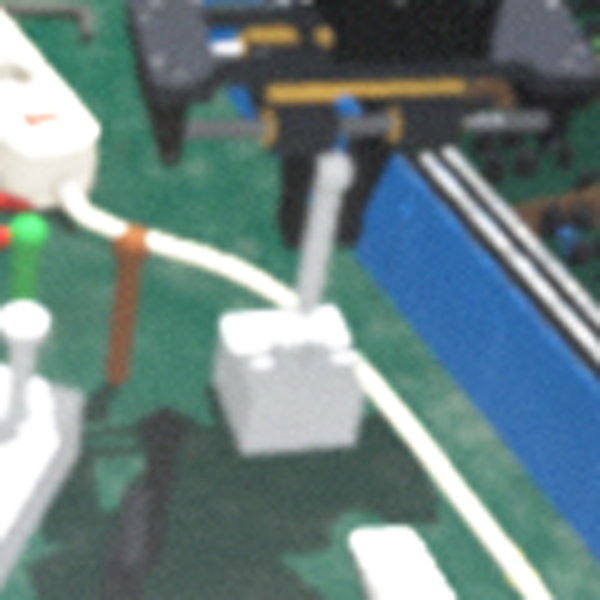

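The pin hovers over the block. I'll correct sideways, then lower with a force check.

```bash
python3 -m inch '[[-1,4,3,0,0],[-1,0,0,8,0],[-1,0,0,0,0]]'
python3 -c "
from h import *
to(.3886,-.329,.06,15)
d=ctrl.get_image('side');P=pts(d);v0=-d['R'].T@d['t'];z=P[...,2]
m=(np.hypot(P[...,0]-.388,P[...,1]+.328)<.018)&(z>.058)&(z<.09)&(d['color'].min(2)>110)
q=P[m];vd=(q.mean(0)-v0)[:2];vd/=np.hypot(*vd);q[:,:2]+=vd*.0048
print(len(q),q.mean(0),q[:,2].min(),'tilt',np.polyfit(q[:,2],q[:,0],1)[0],np.polyfit(q[:,2],q[:,1],1)[0],'socket side .3876 -.3262')"
```

```text
time: 8.15
position: [0.3918, -0.3304, 0.0778]
tool_rot: [1.891, 2.483, 0.008]
ft_force: [-0.2, 0.1, -0.9]
grip_width: 0.191
t 8.15 pos [ 0.3918 -0.3304  0.0778] jaw 15.4 tilt [ 0.02  -0.008] shift [ 2.4 -3.1 17.7] twist 0.007 F [-0.2  0.1 -0.9] g 0.191
51 [ 0.39084016 -0.32800075  0.07475561] 0.05930242868776818 tilt -0.014055106697950574 -0.0026583466596433237 socket side .3876 -.3262
```

```bash
python3 -m inch '[[-1,2,-3,0,0],[-1,0,0,0,0],[-1,0,0,0,0]]'
python3 -c "
from h import *
to(.3886,-.329,.06,15)"
```

```text
time: 8.57
position: [0.3887, -0.3297, 0.0787]
tool_rot: [1.89, 2.481, 0.008]
ft_force: [0.5, -0.2, -0.9]
grip_width: 0.192
t 8.57 pos [ 0.3887 -0.3297  0.0787] jaw 15.4 tilt [ 0.021 -0.009] shift [ 1.  -0.3 18.7] twist 0.007 F [ 0.5 -0.2 -0.9] g 0.192
```

```bash
python3 -m inch '[[-1,0.5,0,8,0],[-1,0,0,8,0],[-1,0,0,5,0],[-1,0,0,0,0]]'
python3 -c "
from h import *
to(.3886,-.329,.033,15)"
```

```text
time: 9.07
position: [0.3886, -0.3291, 0.0556]
tool_rot: [1.891, 2.482, 0.008]
ft_force: [1.4, -0.2, -1.2]
grip_width: 0.186
t 9.07 pos [ 0.3886 -0.3291  0.0556] jaw 15.4 tilt [ 0.02  -0.008] shift [ 0.4 -0.4 22.6] twist 0.007 F [ 1.4 -0.2 -1.2] g 0.186
```

```bash
python3 -m inch '[[-1,0,0,7,0],[-1,0,0,7,0],[-1,0,0,4,0],[-1,0,0,0,0]]'
python3 -c "
from h import *
to(.3886,-.329,.033,15)"
```

```text
time: 9.57
position: [0.3891, -0.3293, 0.0362]
tool_rot: [1.891, 2.482, 0.008]
ft_force: [-0.9, 0.9, -0.7]
grip_width: 0.191
t 9.57 pos [ 0.3891 -0.3293  0.0362] jaw 15.4 tilt [ 0.02  -0.008] shift [ 0.5 -0.5  3.2] twist 0.007 F [-0.9  0.9 -0.7] g 0.191
```

```bash
python3 -m inch '[[-1,0,0,3,0],[-1,0,0,0,0]]'; python3 -m inch '[[0,0,0,0,0],[0,0,0,0,0],[0,0,0,0,0],[0,0,0,0,0]]'
python3 -c "
from h import *
to(.3886,-.329,.033,15)
d=ctrl.get_image('side');P=pts(d);v0=-d['R'].T@d['t'];z=P[...,2]
m=(np.hypot(P[...,0]-.388,P[...,1]+.328)<.016)&(z>.05)&(z<.125)&(d['color'].min(2)>110)
q=P[m];print(len(q),np.median(q,0),np.sort(q[:,2])[-6:],'tilt',np.polyfit(q[:,2],q[:,0],1)[0],np.polyfit(q[:,2],q[:,1],1)[0])"
```

```text
time: 9.82
position: [0.3896, -0.3297, 0.0335]
tool_rot: [1.89, 2.481, 0.008]
ft_force: [-0.0, 0.7, -1.7]
grip_width: 0.193
time: 10.32
position: [0.3898, -0.3298, 0.0339]
tool_rot: [1.89, 2.481, 0.008]
ft_force: [0.4, -0.5, -0.5]
grip_width: 0.479
t 10.32 pos [ 0.3898 -0.3298  0.0339] jaw 15.4 tilt [ 0.021 -0.01 ] shift [ 1.1 -1.   0.9] twist 0.007 F [ 0.4 -0.5 -0.5] g 0.479
116 [ 0.38849053 -0.3209321   0.08484498] [0.10665442 0.10720849 0.10771231 0.1077213  0.10775691 0.10809232] tilt 0.0012573925821889285 0.007831890110426709
```

The ball top is at z 0.108 and the pin is upright, so it is seated and released. Retreating upward.

```bash
python3 -m inch '[[0.1,0,0,0,0],[0.1,0,0,-20,0],[0.1,0,0,-45,0],[0.1,0,0,-50,0],[0.1,0,0,-50,0]]'; python3 -m inch '[[0.1,0,0,0,0.1],[0.1,0,0,0,0.1]]'
python3 -c "
from h import *
to(.448,-.078,.19,4)
for n in('side','top'):
  d=grab(n,n+'6');P=pts(d);z=P[...,2]
  m=(np.hypot(P[...,0]-.388,P[...,1]+.328)<.018)&(z>.05)&(z<.125)&(d['color'].min(2)>110)
  q=P[m];print(n,len(q),np.median(q,0) if len(q) else '',np.sort(q[:,2])[-6:])"
```

```text
time: 11.0
position: [0.3836, -0.3259, 0.1987]
tool_rot: [1.895, 2.489, 0.011]
ft_force: [0.5, -0.8, -0.4]
grip_width: 0.551
time: 11.25
position: [0.3859, -0.3279, 0.2041]
tool_rot: [2.135, 2.275, 0.012]
ft_force: [0.6, -0.2, 0.0]
grip_width: 0.549
t 11.25 pos [ 0.3859 -0.3279  0.2041] jaw 3.6 tilt [ 0.021 -0.009] shift [245.6  77.5  13.1] twist -0.006 F [ 0.6 -0.2  0. ] g 0.549
side 119 [ 0.38882621 -0.32305855  0.086174  ] [0.10583241 0.10609884 0.10697247 0.10698339 0.10743635 0.107575  ]
top 2 [ 0.38794444 -0.32690061  0.05335187] [0.05195231 0.05475143]
```

```bash
python3 -m inch '[[0.1,49,15,0,0],[0.1,49,15,0,0],[0.1,49,15,0,0],[0.1,49,15,0,0],[0.1,49,15,0,0]]'; python3 -m inch '[[0.1,0,0,0,0]]'
python3 -c "
from h import *
to(.448,-.078,.113,4)
d=grab('side','side7')
cv2.imwrite('pics/crop7.png',cv2.resize(cv2.imread('pics/side7.png')[150:330,280:460],(600,600),interpolation=2))"
```

```text
time: 11.98
position: [0.444, -0.0752, 0.2014]
tool_rot: [2.13, 2.281, 0.011]
ft_force: [0.6, -0.4, 0.1]
grip_width: 0.548
time: 12.1
position: [0.4446, -0.0708, 0.2015]
tool_rot: [2.119, 2.292, 0.012]
ft_force: [-0.4, -0.6, -0.8]
grip_width: 0.549
t 12.1 pos [ 0.4446 -0.0708  0.2015] jaw 4.5 tilt [ 0.02  -0.009] shift [-6.6  1.1 88.6] twist 0.009 F [-0.4 -0.6 -0.8] g 0.549
```

View pics/crop7.png

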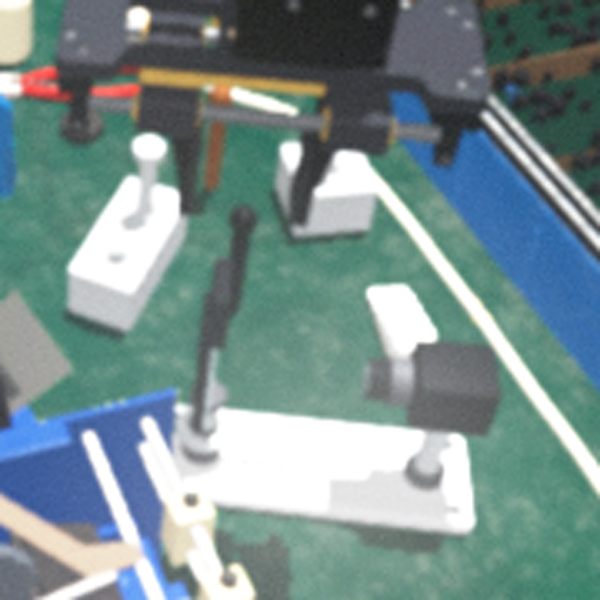

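The gripper is above the mirror, with the bar between the fingers in plan. Correcting sideways and descending.

```bash
python3 -m inch '[[0.1,-7,2,0,0],[0.1,0,0,0,0],[0.1,0,0,30,0],[0.1,0,0,0,0]]'
python3 -c "
from h import *
to(.448,-.078,.113,4)
d=ctrl.get_image('side');P=pts(d);z=P[...,2]
D=P[...,:2]-[.448,-.078]
m=(np.hypot(D[...,0],D[...,1])<.05)&(z>.15)&(z<.24)
n,l,st,c=cv2.connectedComponentsWithStats(m.astype('uint8'))
for i in range(1,n):
    if st[i,4]>8: q=P[l==i];print(c[i].round(),st[i,4],np.round(np.median(q,0),4),np.round(q.min(0),3),np.round(q.max(0),3))"
```

```text
time: 12.65
position: [0.4463, -0.0863, 0.1704]
tool_rot: [2.131, 2.281, 0.01]
ft_force: [-0.5, 0.4, -0.6]
grip_width: 0.548
t 12.65 pos [ 0.4463 -0.0863  0.1704] jaw 3.9 tilt [ 0.019 -0.009] shift [ 8.7  1.3 57.4] twist -0.002 F [-0.5  0.4 -0.6] g 0.548
[368. 213.] 142 [ 0.4173 -0.0769  0.221 ] [ 0.408 -0.095  0.196] [ 0.423 -0.074  0.24 ]
[334. 211.] 107 [ 0.4741 -0.0723  0.2213] [ 0.469 -0.089  0.196] [ 0.481 -0.069  0.24 ]
[346. 237.] 112 [ 0.4488 -0.072   0.161 ] [ 0.443 -0.096  0.15 ] [ 0.455 -0.055  0.164]
```

```bash
python3 -m inch '[[0.1,7,3,0,0],[0.1,0,0,0,0],[0.1,0,0,25,0],[0.1,0,0,25,0],[0.1,0,0,0,0]]'
python3 -c "
from h import *
to(.449,-.078,.113,4)
d=ctrl.get_image('side');P=pts(d);z=P[...,2]
D=P[...,:2]-[.448,-.078]
m=(np.hypot(D[...,0],D[...,1])<.05)&(z>.125)&(z<.2)
n,l,st,c=cv2.connectedComponentsWithStats(m.astype('uint8'))
for i in range(1,n):
    if st[i,4]>8: q=P[l==i];print(c[i].round(),st[i,4],np.round(np.median(q,0),4),np.round(q.min(0),3),np.round(q.max(0),3))"
```

```text
time: 13.32
position: [0.4549, -0.0802, 0.1256]
tool_rot: [2.124, 2.274, 0.016]
ft_force: [-0.7, -0.0, -0.4]
grip_width: 0.548
t 13.32 pos [ 0.4549 -0.0802  0.1256] jaw 3.9 tilt [ 0.029 -0.013] shift [ 2.8 -6.1 12.4] twist -0.001 F [-0.7 -0.  -0.4] g 0.548
[328. 230.] 107 [ 0.4825 -0.0663  0.1793] [ 0.477 -0.074  0.153] [ 0.49  -0.063  0.2  ]
[360. 232.] 145 [ 0.4251 -0.0706  0.1781] [ 0.415 -0.087  0.15 ] [ 0.431 -0.068  0.2  ]
[346. 241.] 165 [ 0.4488 -0.0648  0.1597] [ 0.443 -0.098  0.127] [ 0.455 -0.055  0.163]
```

```bash
python3 -m inch '[[0.1,0,-6,0,0],[0.1,0,0,12,0],[0.1,0,0,0,0]]'
python3 -c "
from h import *
to(.449,-.078,.113,4)"
```

```text
time: 13.75
position: [0.4516, -0.0816, 0.1165]
tool_rot: [2.12, 2.269, 0.019]
ft_force: [-0.1, 1.1, -0.3]
grip_width: 0.549
t 13.75 pos [ 0.4516 -0.0816  0.1165] jaw 3.9 tilt [ 0.035 -0.016] shift [ 3.8 -2.4  3.3] twist -0.002 F [-0.1  1.1 -0.3] g 0.549
```

```bash
python3 -m inch '[[-0.2,3,-2,2,0],[-0.3,0,0,0,0],[-1,0,0,0,0],[-1,0,0,0,0],[-1,0,0,0,0]]' 25;  python3 -m inch '[[-1,0,0,0,0],[-1,0,0,0,0],[-1,0,0,0,0]]'
python3 -c "
from h import *
to(.449,-.078,.113,40)"
```

```text
time: 14.38
position: [0.4497, -0.0784, 0.1147]
tool_rot: [2.119, 2.269, 0.019]
ft_force: [1.7, -0.3, -0.6]
grip_width: 0.117
time: 14.75
position: [0.4497, -0.0785, 0.1147]
tool_rot: [2.119, 2.269, 0.019]
ft_force: [1.9, 0.7, -0.3]
grip_width: 0.11
t 14.75 pos [ 0.4497 -0.0785  0.1147] jaw 3.9 tilt [ 0.035 -0.016] shift [ 0.6 -0.8  1.7] twist -0.63 F [ 1.9  0.7 -0.3] g 0.11
```

```bash
python3 -m inch '[[-1,0,0,0,-0.1],[-1,0,0,0,-0.1],[-1,0,0,0,-0.1]]'
python3 -c "
from h import *
to(.4497,-.0785,.1147,40.2)"
```

```text
time: 15.12
position: [0.4495, -0.0785, 0.1147]
tool_rot: [1.745, 2.568, 0.01]
ft_force: [0.7, -0.3, 1.2]
grip_width: 0.114
t 15.12 pos [ 0.4495 -0.0785  0.1147] jaw 21.6 tilt [ 0.035 -0.016] shift [-0.1  0.2 -0. ] twist -0.324 F [ 0.7 -0.3  1.2] g 0.114
```

```bash
python3 -m inch '[[-1,0,0,0,-0.1],[-1,0,0,0,-0.1],[-1,0,0,0,-0.1],[-1,0,0,0,0],[-1,0,0,0,0]]'
python3 -c "
from h import *
to(.4497,-.0785,.1147,40.2)
for n in('top','side'):
    d=grab(n,n+'8');P=pts(d);z=P[...,2];C=d['color']
    D=P[...,:2]-[.448,-.078];r=np.hypot(D[...,0],D[...,1])
    for nm,lo,hi in(('ptr',.026,.045),('mirror',.072,.122)):
        m=(r<.058)&(z>lo)&(z<hi);q=P[m]
        print(n,nm,len(q),np.round(np.median(q,0),3) if len(q) else '',[np.round(v,4) for v in cv2.minAreaRect(np.float32(q[:,:2]))] if len(q)>5 else '')
a=cv2.imread('pics/top8.png')[215:345,180:360];b=cv2.imread('pics/side8.png')[200:330,300:440]
cv2.imwrite('pics/crop8.png',np.hstack([cv2.resize(a,(400,290)),cv2.resize(b,(400,372),interpolation=2)[:290]]) if 0 else cv2.resize(b,(640,594),interpolation=2))"
```

```text
time: 15.75
position: [0.4493, -0.0785, 0.1147]
tool_rot: [1.332, 2.804, 0.001]
ft_force: [1.4, 0.6, -0.3]
grip_width: 0.114
t 15.75 pos [ 0.4493 -0.0785  0.1147] jaw 39.2 tilt [ 0.034 -0.015] shift [-0.2  0.3 -0. ] twist -0.018 F [ 1.4  0.6 -0.3] g 0.114
top ptr 11 [ 0.434 -0.124  0.031] [array([ 0.4353, -0.1241]), array([0.016, 0.003]), np.float64(72.0934)]
top mirror 0  
side ptr 132 [ 0.451 -0.069  0.036] [array([ 0.4509, -0.0718]), array([0.0248, 0.0326]), np.float64(66.6986)]
side mirror 374 [ 0.451 -0.068  0.099] [array([ 0.4526, -0.0739]), array([0.0089, 0.0615]), np.float64(40.5224)]
```

View pics/crop8.png

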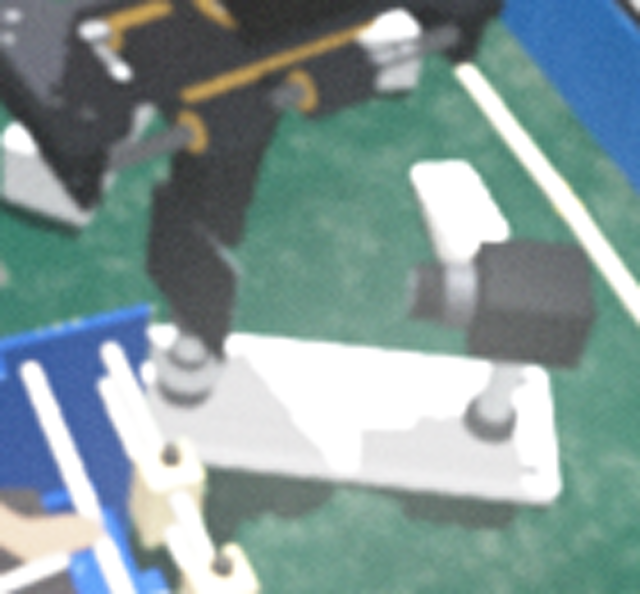

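The mirror is turned. Side-view mirror face gives 40.5°, jaw 39.2°, and the top-view pointer about 252.5° against 256.2° wanted. Nudging slightly further and re-measuring the pointer.

```bash
python3 -m inch '[[-1,0,0,0,-0.025],[-1,0,0,0,0],[-1,0,0,0,0]]' 40
python3 -c "
from h import *
to(.4497,-.0785,.1147,40.2)
d=grab('top','top9');P=pts(d)
# ray cast to z=.033 for bright pixels near pointer
K,R,t=d['K'],d['R'],d['t'];v,u=np.indices(d['range_z'].shape)
r=np.stack([(u-K[0,2])/K[0,0],(v-K[1,2])/K[1,1],np.ones(u.shape)],-1)@R;c=-R.T@t
X=c+r*((.033-c[2])/r[...,2])[...,None]
print(proj(d,[.4475,-.0803,.033]),proj(d,[.4346,-.1327,.033]))
cv2.imwrite('pics/crop9.png',cv2.resize(cv2.imread('pics/top9.png')[240:300,200:360],(800,300),interpolation=2))
d=grab('side','side9');P=pts(d);z=P[...,2];D=P[...,:2]-[.448,-.078]
m=(np.hypot(D[...,0],D[...,1])<.058)&(z>.075)&(z<.12);print([np.round(x,4) for x in cv2.minAreaRect(np.float32(P[m][:,:2]))])
"
```

```text
time: 16.23
position: [0.4493, -0.0786, 0.1147]
tool_rot: [1.295, 2.821, 0.0]
ft_force: [1.3, -0.2, -0.2]
grip_width: 0.113
t 16.23 pos [ 0.4493 -0.0786  0.1147] jaw 40.7 tilt [ 0.034 -0.015] shift [-0.2  0.4 -0. ] twist 0.009 F [ 1.3 -0.2 -0.2] g 0.113
[229.93620497 262.47046581] [251.44916897 267.92526038]
[array([ 0.4514, -0.0736]), array([0.0097, 0.0605]), np.float64(39.9563)]
```

View pics/crop9.png

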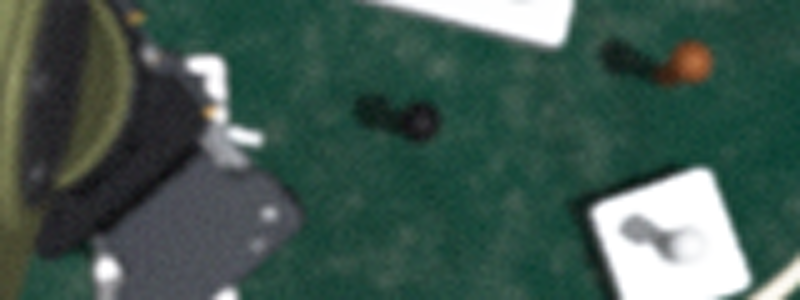

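The pointer tip is at (252,268), and (251.4,267.9) is predicted for exact aim. The ball pin stands in the socket with its ball at crop (687,245). The mirror face measures 40.0° against about 40.2° wanted. Handing in.

```bash
python3 -m inch '[[-1,0,0,0,0],[-1,0,0,0,0],[-1,0,0,0,0]]'; python3 -c "
from h import *
to(.4497,-.0785,.1147,40.2);print(np.abs(ctrl.get_state()['qd']).max());print(ctrl.close_job())"
```

```text
time: 16.7
position: [0.4493, -0.0786, 0.1147]
tool_rot: [1.295, 2.821, 0.001]
ft_force: [0.4, -0.1, -0.4]
grip_width: 0.108
t 16.7 pos [ 0.4493 -0.0786  0.1147] jaw 40.7 tilt [ 0.034 -0.015] shift [-0.2  0.3 -0. ] twist 0.009 F [ 0.4 -0.1 -0.4] g 0.108
0.001553248484111451
the job is handed in; nothing more can be done
None
```

I moved the ball-headed pin from the rack to the socket and let go. Then I gripped the mirror bar, turned the mirror about 36–37°, and handed in at 16.7 s still holding it with a 40 N grip.

**Last checks**
- **Ball pin:** upright in the socket with the ball top at about 107.5 mm, as expected when fully down. The fingers were well clear of it.
- **Aim:** the sight pointer's tip was within about 1 px of where it should be for exact aim. The mirror face measured 40.0° and the jaws 40.7°, against about 40.2° wanted.
- **Steadiness:** the arm was still, with joint speeds below 0.002 rad/s.
- **Left alone:** the flat pin stood in the rack in the pictures after the pin was lifted. I saw no contact with the gauge or knob, but I did not measure whether they had shifted.

**Disagreements**
- **First grasp:** it closed on the ball instead of the shaft, because the fingertips sat about 22–25 mm higher than the TCP reading suggested. I opened, went lower and gripped the shaft.
- **Cameras:** the two differed by about 4 mm in y, so I used averages and relative positions.
- **Pointer:** before the last small turn, a rough pointer reading from only 11 pixels was about 4° short. The later picture agreed with the aim.

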